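# Lock off the vegetable cutter, close its feed cover, release the stop

### The arm

A 6-joint arm with a two-finger parallel gripper is mounted at the origin on a cart in front of the work surface, level with it; the furniture and walls round the work are solid. World frame = base frame: x ahead of the robot, y to its left, z up, the work surface at z = 0. Lengths are in m, angles in rad, forces in N, time in s.
With the tool pointing down it reaches from about 0.3 to 0.875 m from the base axis. Payload 6.4 kg.
Tool frame: the origin (TCP) lies midway between the tips of the shut fingers; the grasp point (between the pads) lies 19 mm behind it (r.pinch_z is the distance from the TCP to the grasp point, in m); z points along the fingers, y is the line along which they close (so a half turn about z gives the same grasp; the last joint's range is limited). The gripper opens to 85 mm and grips with 20 to 120 N. Pads are 22 mm wide; open, the fingers measure 114 mm over their backs; the gripper's body (76 mm by 85 mm) begins 54 mm behind the grasp point. The pads swing forward as they close: fully open they stand 13 mm farther back than shut.
Start: joints at [-0.206, 0.181, 1.607, -0, 1.354, -0.206], TCP at [0.575, 0, 0.231] pointing down, gripper open.
Joint ranges: [-2.99, 2.99], [-0.89, 2.07], [0.3, 2.58], [-1.14, 4.28], [0, 2.63], [-3.12, 3.12]. Speed limits (rad/s): [2.57, 2.57, 3.01, 3.14, 3.14, 3.14].

### API

Orientations are given as a 3x3 rotation matrix whose columns are the frame's x, y, z axes.
In Python, from bench import r gives the robot as it stands.
- The arm moves only by the tool step_arm, never from a script. Its argument "steps" is one flat list of numbers, 6 for each row, row after row: the shift along the world's x, y, z scaled (see below), then the turn, a rotation vector about the world's x, y, z scaled (see below). A call has 1 to 10 rows; each row is the pose to reach, as a shift and turn from the pose commanded when the call began, turning the shorter way round; what a row does not reach only later rows make up. The controller multiplies each number of a shift by 0.2 m and each number of a turn by 180 degrees. A row lasts 1/12 s, in which the tool goes at most 41.7 mm and 7.16 degrees, less where a joint would pass 70% of its speed; a pose out of reach is approached as far as the arm can. A call with a number of a shift or a turn outside -1 to 1 is refused whole. A call with a gripper value outside its range is refused whole. "gripper" is the opening, from -1 (shut) to 1 (fully open), set as the call begins (left out, the last holds). The fingers move at their own pace and stop on an object; "force" is the grip in N (left out, the last holds). Time passes only in rows, so rows that repeat a pose let the fingers close. It gives the time, the measured TCP pose, the force, the opening and the grip force at its end, in the units of the state.
- r.get_state(): the state, without advancing time (a new reading comes with each control period).
- r.get_image(name): name is "scene" or "side" or "wrist"; returns the picture (384x512x3 uint8, red, green, blue); there is no depth.
- r.camera_model(name): a dict with "intrinsics" (3x3 intrinsics, pixels), "R" (3x3) and "t" (3): a world point X has camera coordinates R X + t. Camera axes: x right, y down, z forward; pixel columns grow to the right and rows downward; lengths in m; the calibration is good to about 2 mm. A picture is of the moment at which its call begins: read the wrist's pose just before it. camera_model takes no time and is no camera call; for the wrist camera it gives the pose at the moment of the call.
- r.job_done(): hands the job in; it is judged then, once.
Trained networks look in the newest picture that a camera, given by its name, has taken for a name from the list of things; names that differ only in an ending like _2 or _b are one class to them, and where a whole thing is asked for, a point or a joint stands for the part that bears it (a point fixed in the world has none). Each returns a list of dicts, best first, with "p" (0 to 1); they miss things now and then, are a little off and sometimes report something else, mostly with a low value. They report only what shows in the picture. A call takes as long as a camera call. They do not tell look-alikes from the thing itself.
- r.outline_of(camera, name): "mask" (384x512 bool, what is visible of it) and "bbox" ([centre column, centre row, width, height] in pixels, round what is visible of it).
The state is a dict: "time": time; "joint_positions": joint angles; "qvel": joint speeds; "tau": joint torques, N m; "tool_pos": TCP position; "eef_rot": TCP orientation; "ft_force": force on the tool from outside, world axes, zero at the start; "moment": the same for the moment, N m; "finger_gap": finger opening in m; "finger_force": force on a finger pad.
Only numpy, scipy, OpenCV 4.12 (cv2) and the standard library are available. Lean on these libraries where they do the work, as an engineer would, in place of code of your own. Each camera call takes 0.05 s, during which the arm holds its last target. There are 200 camera calls.

### The job

The vegetable cutter is loaded with a lemon but its feed opening is still uncovered. Lock the machine off first by pressing in the mushroom stop on its sloping panel until it latches and stays in by itself, then slide the flat cover fully home over the feed opening, and only after that turn the stop clockwise until it springs right out again, ready for use. Leave the lemon in the well and the things round the machine as they are, and let go of everything.

Things in the scene. Friction and masses are not known exactly. Their poses are not given: they have to be found in the camera images.
- cutter: Vegetable cutter, fixed, steel and grey, 214 mm deep (x, + to its back), 250 wide (y, + to its left as the operator sees it), 113 high; origin: centre of its underside. Front: a panel that slopes at 30 degrees from z = 59 mm at x = -105 up to the level deck, z = 105, x = -25 to 105. Mushroom stop on the panel at y = +45; a small flush key (y = -45) and lamp (y = -85) are not used.
- feed_mouth (a point): Centre of the feed opening in the deck's right half, level with the deck, axes as the cutter's: 90 mm (x) by 93 mm (y), 60 mm deep. Low rails for the cover, 8 mm high, run along y at the deck's front and back edges. A wall cabinet hangs above the rear of the worktop, its underside 0.58 m up, its front 0.25 m behind the worktop's front edge: a tool leaning back towards the robot stays clear of it.
- stop_top (a point): Centre of the stop's crown; moves in and out with it, does not turn. z: its axis, out of the panel, 30 degrees from vertical towards the operator; y: level, to the machine's left. Black round mushroom cap, 44 mm across, 22 mm thick (straight sides 3 to 15 mm above its underside), on a 22 mm stem with a low 34 mm collar. Crown above the panel: 40 mm out, 32 latched, about 29 pressed home.
- stop_push (a joint): Stop pressed in along its axis, m: 0 out, 0.008 latched, from 0.010 on a firm rubber buffer. Spring 4 N at 0 to 11 N at 0.010 (20 N presses it to 0.0105); the catch adds up to 3 N and clicks just past 0.008. Pressed to 0.009 or more and let go it stays at 0.008; pressed less it springs out. It cannot be pulled out of the latch.
- stop_turn (a joint): Turn of the stop's cap, rad, positive clockwise looking at the crown: 0 at rest, end stop 1.2. A weak spring (under 0.1 N m) turns it back in about a second when let go. While latched, turning it past about 0.75 frees the catch and the stop springs out as soon as the grip lets it.
- cover (a joint): Travel of the cover, m: 0 parked at the left end of the deck (starts at 0 to 0.035), 0.105 home against its end stop, feed opening covered. Grows as the cover moves to the machine's right (its -y). Rubs with about 2.5 N, stays where it is left.
- cover_lip (a point): Middle of the top edge of the cover's lip, axes as the cutter's. The cover is a steel plate 106 x 110 x 3 mm flat on the deck; its lip is an upright bar 70 mm long (x), 8 mm thick (y), near the plate's left edge; the plate's top is 24 mm below this point. Push the lip's left (+y) face towards -y to close.
- lemon: Lemon, 71 x 53 x 51 mm, loose in the feed well, wholly below the deck. Origin: its underside. Stays there.
- salt_shaker: Salt shaker, 44 mm wide, 90 mm high, standing loose on the worktop at the machine's right. Origin: its underside. Bystander.
- tin: Small food tin, 57 mm wide, 72 mm high, standing loose on the worktop at the machine's right. Origin: its underside. Bystander.
- mug: White mug, 82 mm wide, 91 mm high, standing loose on the worktop at the machine's right. Origin: its underside. Bystander.
Things that resemble listed ones, but are neither listed nor needed, are in the scene too. Of the things that look like the lemon, the larger one is meant.

How it is judged:
By the outcome, as a careful person would: the job done as asked, in the order asked, and still so for the second after the job is handed in, with the robot touching nothing.
It also fails if it takes over 54 s, if anything falls off the work surface, if the arm or the gripper's body presses on something with over 40 N, if the wrist force passes 120 N, or if a joint passes its speed limit or range.

## Working session

There is one attempt and no reset: what is moved stays moved. The work goes in short steps, Python scripts to look and compute and a tool call to move; the robot and the scene stay as the last step left them, time stands still between calls to the robot, and variables do not carry over. Pictures are saved under pics/ and viewed, at most 10 in all, crops included, and the job is handed in when it is done.

Besides the shell and the picture viewer there is one more tool, called after ">>>" in YAML: its name, and indented under it one key for each argument. step_arm: Moves the arm, as the interface text tells. Its arguments: {"type":"object","properties":{"steps":{"type":"array","items":{"type":"number"}},"gripper":{"type":"number"},"force":{"type":"number"}},"required":["steps"]}

```bash
ls; mkdir -p pics
cat > h.py <<'E'
from bench import r
import numpy as np, cv2
def save(name,fn,img=None):
    im=r.get_image(name) if img is None else img
    cv2.imwrite('pics/'+fn,im[:,:,::-1]); return im
E
python3 - <<'E'
from h import *
a=save('scene','a.png');b=save('side','b.png')
cv2.imwrite('pics/ab.png',cv2.resize(np.hstack([a,b]),(800,300))[:,:,::-1])
for c in('scene','side'):
  m=r.camera_model(c);print(c,m['intrinsics'][0],m['R'].round(3).tolist(),m['t'])
  for n in('cutter','stop_top','cover_lip','lemon','salt_shaker','tin','mug'):
    print(n,[(round(o['p'],2),np.round(o['bbox']).tolist()) for o in r.outline_of(c,n)[:4]])
E
```

```text
pics
scene [353.46052697   0.         251.22043849] [[0.446, -0.895, 0.007], [-0.614, -0.312, -0.725], [0.651, 0.319, -0.688]] [-0.45928387  0.33637375  0.66066895]
cutter [(0.96, [229.0, 210.0, 94.0, 98.0])]
stop_top [(0.58, [201.0, 180.0, 18.0, 21.0])]
cover_lip [(0.84, [245.0, 183.0, 38.0, 33.0])]
lemon [(0.78, [247.0, 218.0, 24.0, 26.0]), (0.57, [246.0, 158.0, 8.0, 10.0])]
salt_shaker []
tin [(0.87, [287.0, 265.0, 27.0, 28.0])]
mug [(0.58, [278.0, 301.0, 47.0, 54.0])]
side [493.69966939   0.         250.20775875] [[-0.992, -0.126, 0.023], [-0.094, 0.596, -0.797], [0.087, -0.793, -0.603]] [0.49763932 0.2806828  1.05813606]
cutter [(0.61, [248.0, 218.0, 118.0, 102.0])]
stop_top [(0.81, [241.0, 224.0, 21.0, 18.0])]
cover_lip [(0.78, [232.0, 191.0, 54.0, 31.0]), (0.63, [266.0, 191.0, 21.0, 10.0]), (0.54, [240.0, 224.0, 18.0, 20.0])]
lemon [(0.61, [143.0, 239.0, 23.0, 20.0]), (0.57, [267.0, 191.0, 16.0, 12.0])]
salt_shaker [(0.69, [260.0, 157.0, 15.0, 24.0])]
tin [(0.73, [297.0, 179.0, 18.0, 29.0])]
mug []
```

View pics/a.png

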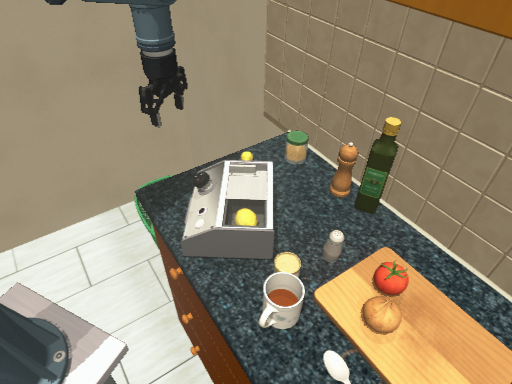

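View pics/b.png

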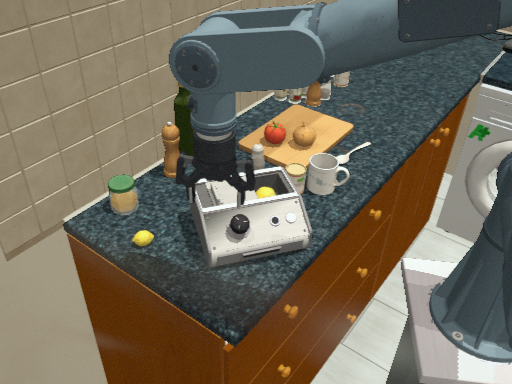

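The scene view shows the cutter at about (229,210), with the stop at (201,180) and the lemon in the well at (246,218). The lemon on the worktop at (246,158) is a small look-alike. The side view shows the stop at (240,224) and the lip partly hidden by the gripper. Next I'll triangulate and look from the wrist.

```bash
cat >> h.py <<'E'
def ray(c,uv,m=None):
    m=m or r.camera_model(c)
    d=np.linalg.solve(m['intrinsics'],[*uv,1.]); R,t=m['R'],m['t']
    d=R.T@d; return -R.T@t,d/np.linalg.norm(d)
def onz(c,uv,z,m=None):
    o,d=ray(c,uv,m); return o+d*(z-o[2])/d[2]
def tri(rs):
    A=sum(np.eye(3)-np.outer(d,d) for o,d in rs);b=sum((np.eye(3)-np.outer(d,d))@o for o,d in rs)
    return np.linalg.solve(A,b)
def proj(c,X,m=None):
    m=m or r.camera_model(c); p=(m['intrinsics']@((m['R']@np.atleast_2d(X).T)+m['t'][:,None])); return (p[:2]/p[2]).T
E
python3 - <<'E'
from h import *
print(tri([ray('scene',(201,180)),ray('side',(241,224))]))
a=cv2.imread('pics/a.png');b=cv2.imread('pics/b.png')
m=r.camera_model('wrist');w=r.get_image('wrist')
print(m, r.get_state()['tool_pos'])
cv2.imwrite('pics/w.png',w[:,:,::-1])
for n in('cutter','stop_top','cover_lip','lemon'):
    print(n,[(round(o['p'],2),np.round(o['bbox']).tolist()) for o in r.outline_of('wrist',n)[:4]])
ca=cv2.resize(a[145:275,170:300],(400,400),interpolation=3);cb=cv2.resize(b[160:280,185:325],(400,343),interpolation=3)
cv2.imwrite('pics/c.png',np.hstack([ca,cv2.copyMakeBorder(cb,0,57,0,0,0)]))
E
```

```text
[ 0.53827404 -0.09947821  0.10509264]
{'intrinsics': array([[299.12792555,   0.        , 252.57471262],
       [  0.        , 299.12792555, 188.28762841],
       [  0.        ,   0.        ,   1.        ]]), 'R': array([[ 9.99999637e-01,  1.74910030e-04, -8.34356800e-04],
       [ 4.13109966e-04, -9.55557071e-01,  2.94805892e-01],
       [-7.45711032e-04, -2.94806130e-01, -9.55556796e-01]]), 't': array([-0.57555473, -0.03879948,  0.37857943])} [ 5.75049096e-01 -3.57841061e-06  2.31351015e-01]
cutter [(0.97, [214.0, 274.0, 252.0, 158.0])]
stop_top [(0.66, [220.0, 276.0, 43.0, 52.0])]
cover_lip [(0.92, [263.0, 328.0, 61.0, 24.0])]
lemon [(0.81, [407.0, 243.0, 45.0, 35.0])]
```

View pics/w.png

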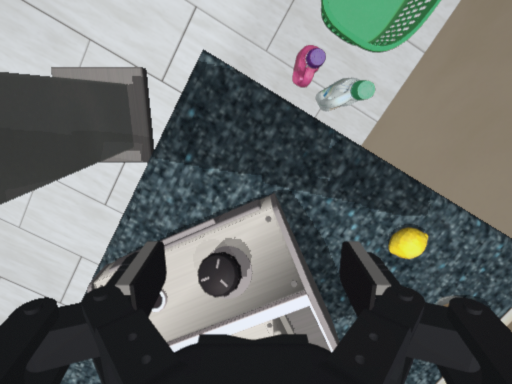

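View pics/c.png

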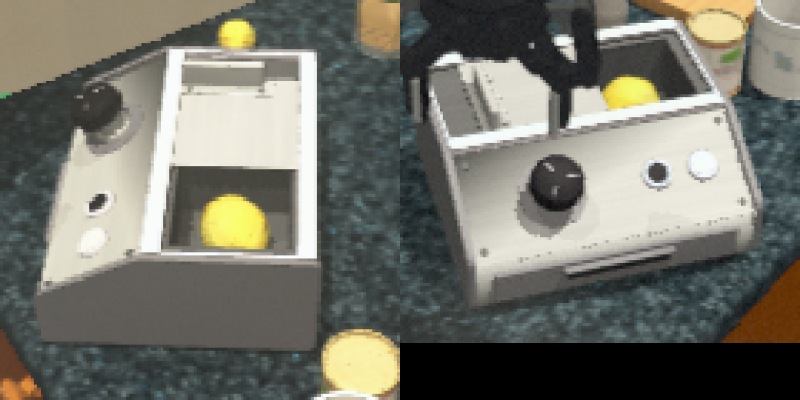

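The stop cap shows in the wrist view at (220,275) and the panel's front-left corner at (272,198). The machine's front faces world +y, and its left side faces away from the robot. The lemon in the well is at about (246,218) in the scene view. I'll fit the cutter's pose from these corners.

Run:
```python
from h import *
from scipy.optimize import least_squares
f=130/400; g=140/400
S=lambda x,y:(170+x*f,145+y*f); D=lambda x,y:(185+x*g,160+y*g)
s3=.5;c3=np.sqrt(3)/2
# panel point under stop: crown(40)-> cap centre 29 above the panel along axis; s along slope unknown
mid=lambda s:[-105+s*c3-29*s3,45,59+s*s3+29*c3]
obs=[('scene',(201,180),'cap'),('side',(240.5,224),'cap'),('wrist',(220,275),'cap'),
('scene',S(318,262),[105,-125,113]),('scene',S(316,52),[105,125,113]),('scene',S(313,345),[107,-125,0]),
('scene',S(38,292),[-105,-125,59]),('scene',S(38,335),[-107,-125,0]),('wrist',(272,198),[-105,125,59]),
('side',D(675,20),[105,-125,113]),('side',D(755,208),[-105,-125,59]),('side',D(472,258),[-105,125,59])]
M={c:r.camera_model(c) for c in('scene','side','wrist')}
def W(p,P): 
    x,y,t=p[:3];P=np.array(P)/1e3;return np.array([x+np.cos(t)*P[0]-np.sin(t)*P[1],y+np.sin(t)*P[0]+np.cos(t)*P[1],P[2]])
def res(p): return np.concatenate([proj(c,W(p,mid(p[3]*1e3) if P=='cap' else P),M[c])[0]-uv for c,uv,P in obs])
q=least_squares(res,[.55,-.2,-1.1,.045],x_scale=[.1,.1,.1,.01],loss='soft_l1')
print(q.x, q.fun.reshape(-1,2).round(1).tolist())
p=q.x;print('yaw',np.degrees(p[2]),'cap',W(p,mid(p[3]*1e3)),'lemon/mouth',onz('scene',(246.5,218),.08))
# lip: wrist bbox & scene crop: top edge of the lip in scene crop (182..265, 66)
c,s=np.cos(p[2]),np.sin(p[2])
for cam,uv in(('scene',S(223,66)),('wrist',(263,328))):
    X=onz(cam,uv,.132);d=X[:2]-p[:2];print('lip',X,'local',c*d[0]+s*d[1],-s*d[0]+c*d[1])
```

```text
[ 0.53028564 -0.18626006 -1.12862566  0.05049851] [[-0.6, -1.3], [0.2, -1.3], [-4.1, 0.1], [-0.6, -0.5], [-2.1, -2.2], [-0.5, 3.3], [-1.7, 3.3], [0.6, 4.7], [1.0, 3.8], [-139.1, -1.5], [-136.6, 0.1], [-140.1, 4.4]]
yaw -64.66548681055907 cap [ 0.53853688 -0.09852434  0.10936399] lemon/mouth [ 0.49429512 -0.25344545  0.08      ]
lip [ 0.60689673 -0.18444907  0.132     ] local 0.0311452514512409 0.07001794409559377
lip [ 0.58593828 -0.14346319  0.132     ] local -0.014866986734024343 0.06861312533826888
```

```bash
cat > fit.py <<'E'
from h import *
from scipy.optimize import least_squares
f=130/400; g=140/400
S=lambda x,y:(170+x*f,145+y*f); D=lambda x,y:(185+(x-400)*g,160+y*g)
s3=.5;c3=np.sqrt(3)/2
mid=lambda s:[-105+s*c3-29*s3,45,59+s*s3+29*c3]
obs=[('scene',(201,180),'cap'),('side',(240.5,224),'cap'),('wrist',(220,275),'cap'),
('scene',S(318,262),[105,-125,113]),('scene',S(316,52),[105,125,113]),('scene',S(313,345),[107,-125,0]),
('scene',S(38,292),[-105,-125,59]),('scene',S(38,335),[-107,-125,0]),('wrist',(272,198),[-105,125,59]),
('side',D(675,20),[105,-125,113]),('side',D(755,208),[-105,-125,59]),('side',D(472,258),[-105,125,59])]
M={c:r.camera_model(c) for c in('scene','side','wrist')}
def W(p,P): 
    x,y,t=p[:3];P=np.array(P)/1e3;return np.array([x+np.cos(t)*P[0]-np.sin(t)*P[1],y+np.sin(t)*P[0]+np.cos(t)*P[1],P[2]])
def res(p): return np.concatenate([proj(c,W(p,mid(p[3]*1e3) if P=='cap' else P),M[c])[0]-uv for c,uv,P in obs])
if __name__=='__main__':
  q=least_squares(res,[.55,-.2,-1.1,.045],x_scale=[.1,.1,.1,.01],loss='soft_l1')
  print(q.x, q.fun.reshape(-1,2).round(1).tolist())
  p=q.x;print('yaw',np.degrees(p[2]),'cap',W(p,mid(p[3]*1e3)))
  c,s=np.cos(p[2]),np.sin(p[2])
  for cam,uv in(('scene',S(223,66)),('wrist',(263,328))):
    X=onz(cam,uv,.129);d=X[:2]-p[:2];print('lip',X,'local',c*d[0]+s*d[1],-s*d[0]+c*d[1])
  for cam in M:
    b=M[cam] # overlay
    im=r.get_image(cam)[:,:,::-1].copy()
    for P in [[-105,125,59],[-105,-125,59],[-25,125,105],[-25,-125,105],[105,125,113],[105,-125,113],mid(p[3]*1e3)]:
      u=proj(cam,W(p,P),b)[0];cv2.circle(im,tuple(int(v) for v in u),2,(0,0,255),-1)
    cv2.imwrite(f'pics/o_{cam}.png',im)
  o=[cv2.imread(f'pics/o_{c}.png') for c in M]
  cv2.imwrite('pics/o.png',np.hstack([cv2.resize(o[0][145:275,170:300],(266,266)),cv2.resize(o[1][160:290,185:325],(266,266)),cv2.resize(o[2][184:384,50:350],(266,266))]))
E
python3 fit.py
```

```text
[ 0.53313546 -0.18481761 -1.12202795  0.05157079] [[-0.2, -2.1], [-1.1, -1.4], [-1.5, -0.2], [-0.3, -1.9], [-2.5, -3.1], [-0.2, 2.0], [-1.2, 2.4], [1.1, 3.8], [2.7, 2.2], [-0.6, -1.4], [2.3, 0.1], [-1.1, 4.9]]
yaw -64.28746603484547 cap [ 0.54121056 -0.09786604  0.10990013]
lip [ 0.61018917 -0.1826991   0.129     ] local 0.03152148991179929 0.07034314536159632
lip [ 0.586064   -0.14618151  0.129     ] local -0.011847063415582473 0.064450177407959
```

View pics/o.png

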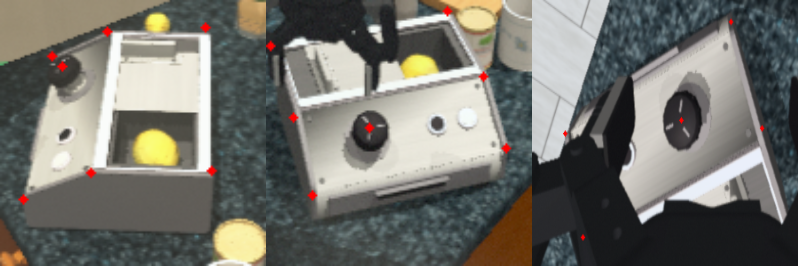

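The reprojected corners land on the machine and the red dot sits on the cap. I'll plan the tilted approach pose next.

```bash
cat > plan.py <<'E'
from h import *
from scipy.spatial.transform import Rotation as Ro
yaw=np.radians(-64.3)
MX=np.array([np.cos(yaw),np.sin(yaw),0]);MY=np.array([-np.sin(yaw),np.cos(yaw),0]);Z=np.array([0,0,1.])
AX=-.5*MX+np.sqrt(.75)*Z
def stopR(deg): # tool y = MY turned by deg about tool z
    z=-AX;y=MY;R=np.c_[np.cross(y,z),y,z];return R@Ro.from_euler('z',deg,degrees=True).as_matrix()
def turn(R1,R0=None):
    R0=r.get_state()['eef_rot'] if R0 is None else R0
    return Ro.from_matrix(R1@np.array(R0).T).as_rotvec()/np.pi
E
python3 - <<'E'
from plan import *
s=r.get_state();print(s['eef_rot'].round(3).tolist(),s['time'],s['finger_gap'],r.pinch_z)
for d in(-30,150,0,180):
  print(d,turn(stopR(d)).round(4).tolist())
E
```

```text
[[0.0, 1.0, 0.0], [1.0, -0.0, -0.0], [-0.0, 0.0, -1.0]] 1.2 0.0856727746649564 0.0187
-30 [-0.1732, 0.0065, 0.3021]
150 [-0.0076, -0.2034, -0.6718]
0 [-0.1638, -0.0374, 0.1395]
180 [0.0508, -0.2228, -0.8313]
```

>>> step_arm:
  steps: [-0.295,-0.245,-0.13,-0.1732,0.0065,0.3021,-0.295,-0.245,-0.13,-0.1732,0.0065,0.3021,-0.295,-0.245,-0.13,-0.1732,0.0065,0.3021,-0.295,-0.245,-0.13,-0.1732,0.0065,0.3021,-0.295,-0.245,-0.13,-0.1732,0.0065,0.3021,-0.295,-0.245,-0.13,-0.1732,0.0065,0.3021,-0.295,-0.245,-0.13,-0.1732,0.0065,0.3021,-0.295,-0.245,-0.13,-0.1732,0.0065,0.3021,-0.295,-0.245,-0.13,-0.1732,0.0065,0.3021,-0.295,-0.245,-0.13,-0.1732,0.0065,0.3021]
  gripper: -1

```text
time: 2.03
tool_pos: [0.5145, -0.0479, 0.2042]
eef_rot: [[-0.779, 0.589, 0.217], [0.455, 0.768, -0.451], [-0.432, -0.252, -0.866]]
ft_force: [0.0, 1.0, -0.3]
finger_gap: 0.0002
finger_force: 0.0
```

```bash
cat > cap.py <<'E'
from plan import *
s=r.get_state();print(s['time'],s['joint_positions'].round(2),s['tool_pos'].round(4),(turn(stopR(-30))).round(4),s['ft_force'].round(1),s['finger_gap'])
P=[]
for c in('wrist','scene','side'):
    m=r.camera_model(c);im=r.get_image(c)
    for n in('stop_top','cover_lip'):
        o=r.outline_of(c,n)[:3];print(c,n,[(round(q['p'],2),np.round(q['bbox'],1).tolist()) for q in o])
        if n=='stop_top' and o and o[0]['p']>.5: P.append(ray(c,o[0]['bbox'][:2],m))
    cv2.imwrite(f'pics/t_{c}.png',im[:,:,::-1])
if len(P)>1:
    X=tri(P);print('cap mid',X,'res mm',[round(1e3*np.linalg.norm(np.cross(X-o,d)),1) for o,d in P])
E
python3 cap.py
```

```text
2.0333 [-0.05 -0.01  1.97 -0.55  0.99 -0.77] [ 0.5145 -0.0479  0.2042] [ 0.0004 -0.0007 -0.0014] [ 0.   1.  -0.3] 0.00015584219782604854
wrist stop_top [(0.75, [253.9, 187.0, 51.1, 56.8])]
wrist cover_lip [(0.56, [191.9, 234.9, 95.1, 73.6])]
scene stop_top [(0.8, [204.4, 181.2, 16.5, 17.7]), (0.58, [247.8, 219.1, 23.5, 20.9])]
scene cover_lip [(0.84, [245.1, 184.3, 42.6, 36.6])]
side stop_top [(0.57, [241.2, 225.1, 23.3, 19.4])]
side cover_lip [(0.92, [223.8, 187.6, 37.3, 30.6])]
cap mid [ 0.54243019 -0.10444837  0.09932853] res mm [np.float64(3.3), np.float64(2.3), np.float64(4.9)]
```

View pics/t_wrist.png

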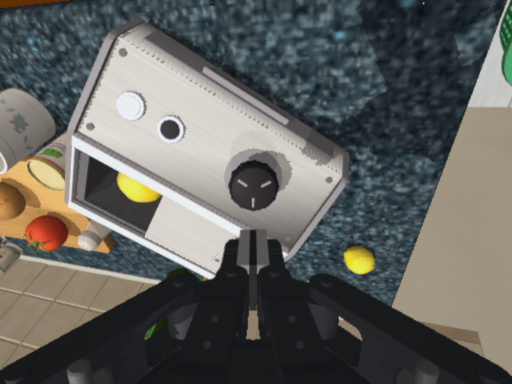

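The wrist view shows the cap at (254,186), the shut fingertips at (252,232), and the panel's front corners at about (347,152) and (137,22). I'll refit with these.

```bash
cat > refit.py <<'E'
from fit import *
m0=dict(M['wrist']); m0['R']=np.array([[ 9.99999637e-01,1.74910030e-04,-8.34356800e-04],[4.13109966e-04,-9.55557071e-01,2.94805892e-01],[-7.45711032e-04,-2.94806130e-01,-9.55556796e-01]]);m0['t']=np.array([-0.57555473,-0.03879948,0.37857943])
M['w0']=m0
obs=[('w0' if c=='wrist' else c,uv,P) for c,uv,P in obs]
pan=lambda s,y:[-105+s*c3,y,59+s*s3]
obs+=[('wrist',(254,186.5),'cap'),('scene',(204,181),'cap'),('wrist',(347,152),[-105,125,59]),('wrist',(137,22),[-105,-125,59]),('wrist',(170,129),'key'),('wrist',(130,106),'lamp')]
def res(p):
    f={'cap':mid(p[3]*1e3),'key':pan(p[3]*1e3,-45),'lamp':pan(p[3]*1e3,-85)}
    return np.concatenate([proj(c,W(p,f[P] if isinstance(P,str) else P),M[c])[0]-uv for c,uv,P in obs])
q=least_squares(res,[.55,-.2,-1.1,.045],x_scale=[.1,.1,.1,.01],loss='soft_l1');p=q.x
print(p,np.degrees(p[2]),q.fun.reshape(-1,2).round(1).tolist())
cm=W(p,mid(p[3]*1e3)); s=r.get_state();R=s['eef_rot']
AX=np.array([-.5*np.cos(p[2]),-.5*np.sin(p[2]),c3])
cr=cm+.011*AX;print('capmid',cm,'crown',cr,'axis',AX,'TCP to crown in tool frame mm',R.T@(cr-s['tool_pos'])*1e3)
o,d=ray('wrist',(254,186.5));t=(cm-o)@AX/(d@AX);print('wrist ray at cap plane',o+t*d)
E
python3 refit.py
```

```text
[ 0.5320085  -0.18501564 -1.13590693  0.05122983] -65.08267294552402 [[-0.2, -2.0], [-1.0, -1.4], [-1.6, -0.3], [-1.2, -1.0], [-2.0, -2.5], [-1.0, 2.8], [-2.1, 2.3], [0.3, 3.7], [3.5, 3.2], [0.6, -1.1], [2.5, 0.7], [-1.4, 4.5], [0.0, -0.7], [-3.2, -3.0], [4.8, 21.6], [-26.8, 4.5], [-0.3, 0.2], [-0.4, 0.3]]
capmid [ 0.54116518 -0.09791672  0.10972965] crown [ 0.53884797 -0.09292868  0.11925593] axis [-0.21065505  0.45345832  0.8660254 ] TCP to crown in tool frame mm [-0.20829771  1.59700852 99.17096835]
wrist ray at cap plane [ 0.54167724 -0.09823261  0.11001961]
```

>>> step_arm:
  steps: [0.0355,-0.0645,-0.121,0,0,0,0.071,-0.129,-0.243,0,0,0,0.1065,-0.1935,-0.364,0,0,0,0.1065,-0.1935,-0.364,0,0,0,0.1065,-0.1935,-0.364,0,0,0]

```text
time: 2.9
tool_pos: [0.5362, -0.0882, 0.1311]
eef_rot: [[-0.776, 0.593, 0.213], [0.461, 0.765, -0.451], [-0.43, -0.252, -0.867]]
ft_force: [-0.1, 0.2, 0.9]
finger_gap: 0.0004
finger_force: 0.0
```

```bash
cat > st.py <<'E'
from plan import *
s=r.get_state();R=s['eef_rot'];cr=np.array([.5388,-.0929,.1193])
print(s['time'],s['tool_pos'].round(4),'crown in tool mm',(R.T@(cr-s['tool_pos'])*1e3).round(1),'F tool',(R.T@s['ft_force']).round(1),s['joint_positions'].round(2),s['finger_gap'].round(4),s['finger_force'])
E
python3 st.py
```

```text
Traceback (most recent call last):
  File "st.py", line 3, in <module>
    print(s['time'],s['tool_pos'].round(4),'crown in tool mm',(R.T@(cr-s['tool_pos'])*1e3).round(1),'F tool',(R.T@s['ft_force']).round(1),s['joint_positions'].round(2),s['finger_gap'].round(4),s['finger_force'])
                                                                                                                                                                        ^^^^^^^^^^^^^^^^^^^^^
AttributeError: 'float' object has no attribute 'round'
```

>>> step_arm:
  steps: [0.0084,-0.0181,-0.0346,0,0,0,0.0127,-0.0272,-0.052,0,0,0,0.0158,-0.034,-0.065,0,0,0,0.019,-0.0408,-0.078,0,0,0,0.019,-0.0408,-0.078,0,0,0]

```text
time: 3.32
tool_pos: [0.5417, -0.0958, 0.1174]
eef_rot: [[-0.775, 0.593, 0.218], [0.458, 0.766, -0.451], [-0.434, -0.249, -0.866]]
ft_force: [-1.8, 2.1, 4.0]
finger_gap: 0.0003
finger_force: 1.9
```

```bash
sed -i "s/s\['finger_gap'\].round(4)/s['finger_gap']/" st.py; python3 st.py
```

```text
3.3167 [ 0.5417 -0.0958  0.1174] crown in tool mm [ 2.7  0.  -3.5] F tool [ 0.6 -0.5 -4.8] [-0.15  0.17  1.98 -0.63  0.78 -0.72] 0.00029918451167219797 1.8995050548669283
```

>>> step_arm:
  steps: [0.0042,-0.0091,-0.0173,0,0,0,0.0074,-0.0159,-0.0303,0,0,0,0.0095,-0.0204,-0.039,0,0,0,0.0095,-0.0204,-0.039,0,0,0]

```text
time: 3.65
tool_pos: [0.5436, -0.0997, 0.11]
eef_rot: [[-0.775, 0.593, 0.218], [0.459, 0.766, -0.451], [-0.434, -0.249, -0.866]]
ft_force: [-3.0, 4.5, 8.6]
finger_gap: -0.0005
finger_force: 4.9
```

```bash
python3 st.py
```

```text
3.65 [ 0.5436 -0.0997  0.11  ] crown in tool mm [  2.8   0.1 -12.2] F tool [  0.6  -0.5 -10.1] [-0.16  0.19  1.97 -0.63  0.77 -0.71] -0.000488402817800649 4.897110685346888
```

>>> step_arm:
  steps: [0.0011,-0.0023,-0.0043,0,0,0,0.0021,-0.0045,-0.0087,0,0,0,0.0021,-0.0045,-0.0087,0,0,0]

```text
time: 3.9
tool_pos: [0.544, -0.1002, 0.1094]
eef_rot: [[-0.775, 0.593, 0.218], [0.459, 0.766, -0.451], [-0.435, -0.249, -0.865]]
ft_force: [-9.0, 9.3, 16.9]
finger_gap: 0.0001
finger_force: 10.6
```

```bash
python3 st.py
```

```text
3.9 [ 0.544  -0.1002  0.1094] crown in tool mm [  3.  -0. -13.] F tool [  4.   -2.4 -20.8] [-0.16  0.19  1.97 -0.64  0.77 -0.71] 0.000138842522387858 10.58824580084547
```

>>> step_arm:
  steps: [-0.0063,0.0136,0.026,0,0,0,-0.0063,0.0136,0.026,0,0,0,-0.0063,0.0136,0.026,0,0,0]

```text
time: 4.15
tool_pos: [0.5424, -0.098, 0.1129]
eef_rot: [[-0.776, 0.593, 0.218], [0.459, 0.766, -0.451], [-0.434, -0.25, -0.866]]
ft_force: [0.8, 0.5, -0.8]
finger_gap: 0.0001
finger_force: 0.0
```

```bash
python3 st.py
```

```text
4.15 [ 0.5424 -0.098   0.1129] crown in tool mm [ 2.3  0.1 -8.6] F tool [-0.   1.1  0.7] [-0.15  0.18  1.98 -0.63  0.77 -0.71] 8.408629092756876e-05 0.0
```

Force drops to zero after backing off 4 mm, so the stop is latched. I'll retreat and move beyond the lip's left face.

>>> step_arm:
  steps: [-0.0315,0.068,0.13,0,0,0,-0.063,0.136,0.33,0,0,0,0.06,0.02,0.44,0.0372,-0.0769,-0.1477,0.18,-0.1,0.5,0.0372,-0.0769,-0.1477,0.33,-0.22,0.535,0.0372,-0.0769,-0.1477,0.48,-0.34,0.535,0.0372,-0.0769,-0.1477,0.504,-0.3865,0.535,0.0372,-0.0769,-0.1477,0.504,-0.3865,0.535,0.0372,-0.0769,-0.1477,0.504,-0.3865,0.535,0.0372,-0.0769,-0.1477]

```text
time: 4.9
tool_pos: [0.642, -0.1758, 0.2179]
eef_rot: [[-0.366, 0.906, 0.214], [0.786, 0.424, -0.45], [-0.498, 0.004, -0.867]]
ft_force: [0.1, 0.2, -0.0]
finger_gap: -0.0
finger_force: 0.0
```

```bash
sed -i 's/-64.3/-65.08/' plan.py
cat > lip.py <<'E'
from plan import *
O=np.array([.532,-.185,0])
def loc(X): d=np.array(X)-O; return np.array([d@MX,d@MY,d[2]]).round(4)
s=r.get_state();R=s['eef_rot'];f=s['ft_force']
print(s['time'],'tcp',s['tool_pos'].round(4),'local',loc(s['tool_pos']),'turn to0',turn(stopR(0)).round(4),'F local',np.round([f@MX,f@MY,f[2]],1),s['joint_positions'].round(2),s['finger_gap'])
E
cat > view.py <<'E'
from lip import *
im=[]
for c in('wrist','scene','side'):
    i=r.get_image(c);cv2.imwrite(f'pics/v_{c}.png',i[:,:,::-1])
    for n in('cover_lip','stop_top'):
        for o in r.outline_of(c,n)[:2]:
            b=o['bbox'];print(c,n,round(o['p'],2),np.round(b,1),'on .132:',loc(onz(c,b[:2],.132)))
    im.append(i[:,:,::-1])
w=cv2.resize(im[0],(400,300));a=cv2.resize(im[1][145:275,170:300],(300,300));b=cv2.resize(im[2][150:290,175:345],(364,300))
cv2.imwrite('pics/v%d.png'%(10*r.get_state()['time']),np.vstack([np.hstack([a,b]),np.pad(w,((0,0),(0,264),(0,0)))]))
E
python3 view.py; ls pics
```

```text
4.9 tcp [ 0.642  -0.1758  0.2179] local [0.038  0.1036 0.2179] turn to0 [-0.0012  0.0008 -0.0009] F local [-0.1  0.2 -0. ] [-0.26  0.23  1.66 -0.48  0.95 -0.47] -3.7746032732962785e-05
wrist cover_lip 0.71 [146.2 125.4 166.8 103.9] on .132: [0.022  0.0319 0.132 ]
scene cover_lip 0.79 [246.4 183.2  40.1  36.8] on .132: [0.0435 0.0038 0.132 ]
scene cover_lip 0.37 [332.6 245.2  25.4  34.2] on .132: [ 0.2268 -0.1808  0.132 ]
scene stop_top 0.56 [204.1 182.1  16.6  17.5] on .132: [-0.0596  0.0042  0.132 ]
side cover_lip 0.57 [230.7 190.1  52.2  28.7] on .132: [0.0183 0.039  0.132 ]
side stop_top 0.79 [241.1 226.2  22.1  19.3] on .132: [-0.1115  0.0524  0.132 ]
a.png
ab.png
b.png
c.png
o.png
o_scene.png
o_side.png
o_wrist.png
t_scene.png
t_side.png
t_wrist.png
v53.png
v_scene.png
v_side.png
v_wrist.png
w.png
```

View pics/v53.png

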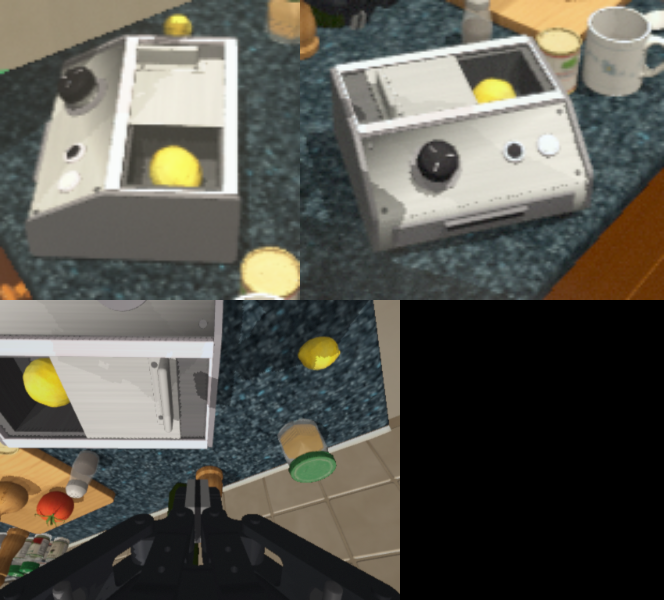

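The wrist view shows the lip as a bar from about (205,74) to (212,166) in full pixels. The deck's left edge is at x ≈ 272, and a strip of deck is free between them. The stop sits visibly lower on the panel.

Run:
```python
from lip import *
for uv,z in(((205,76),.132),((213,166),.132),((272,58),.113),((272,190),.113),((228,180),.108)): print(uv,loc(onz('wrist',np.array(uv)*1.,z)))
print(proj('wrist',s['tool_pos']))
```

```text
5.35 tcp [ 0.6429 -0.1749  0.2198] local [0.0376 0.1048 0.2198] turn to0 [-0.0009  0.0019 -0.0012] F local [ 1.3 -0.4 -0.7] [-0.26  0.23  1.66 -0.48  0.95 -0.47] 0.00031820013531358123
(205, 76) [-0.0118  0.0769  0.132 ]
(213, 166) [0.0619 0.0749 0.132 ]
(272, 58) [-0.0144  0.1181  0.113 ]
(272, 190) [0.1106 0.1246 0.113 ]
(228, 180) [0.102  0.0832 0.108 ]
[[251.87275014 245.98249982]]
```

>>> step_arm:
  steps: [0.01,0.026,-0.17,0,0,0,0.01,0.026,-0.34,0,0,0,0.01,0.026,-0.43,0,0,0,0.01,0.026,-0.494,0,0,0,0.01,0.026,-0.494,0,0,0]

```text
time: 5.77
tool_pos: [0.6429, -0.1696, 0.1171]
eef_rot: [[-0.367, 0.906, 0.212], [0.787, 0.424, -0.449], [-0.497, 0.002, -0.868]]
ft_force: [-0.9, -0.1, 0.7]
finger_gap: -0.0004
finger_force: 0.0
```

```bash
python3 lip.py
```

```text
5.7667 tcp [ 0.6429 -0.1696  0.1171] local [0.0328 0.1071 0.1171] turn to0 [-0.0015  0.0002 -0.001 ] F local [-0.3 -0.9  0.7] [-0.25  0.37  1.72 -0.57  0.79 -0.34] -0.0003713033509235725
```

>>> step_arm:
  steps: [-0.0453,-0.021,0.01,0,0,0,-0.0907,-0.042,0.01,0,0,0,-0.136,-0.063,0.01,0,0,0,-0.1814,-0.084,0.01,0,0,0,-0.2267,-0.105,0.01,0,0,0,-0.272,-0.126,0.01,0,0,0]

```text
time: 6.27
tool_pos: [0.5905, -0.1961, 0.1243]
eef_rot: [[-0.363, 0.905, 0.22], [0.785, 0.424, -0.451], [-0.501, 0.009, -0.865]]
ft_force: [3.2, 1.6, 2.2]
finger_gap: -0.0001
finger_force: 1.7
```

```bash
python3 lip.py
```

```text
6.2667 tcp [ 0.5905 -0.1961  0.1243] local [0.0347 0.0483 0.1243] turn to0 [-0.0007  0.0027 -0.001 ] F local [-0.1  3.6  2.2] [-0.33  0.26  1.85 -0.56  0.73 -0.39] -0.00013316646585657648
```

>>> step_arm:
  steps: [-0.0453,-0.021,-0.015,0,0,0,-0.0907,-0.042,-0.015,0,0,0,-0.113,-0.0525,-0.015,0,0,0,-0.136,-0.063,-0.015,0,0,0,-0.1587,-0.0735,-0.015,0,0,0]

```text
time: 6.68
tool_pos: [0.5582, -0.2103, 0.1196]
eef_rot: [[-0.364, 0.906, 0.217], [0.786, 0.424, -0.45], [-0.499, 0.007, -0.866]]
ft_force: [2.3, 1.4, 1.5]
finger_gap: 0.0001
finger_force: 1.5
```

```bash
python3 lip.py
```

```text
6.6833 tcp [ 0.5582 -0.2103  0.1196] local [0.034  0.0131 0.1196] turn to0 [-0.0011  0.0018 -0.0009] F local [-0.3  2.7  1.5] [-0.38  0.21  1.93 -0.56  0.69 -0.43] 0.0001332428992904788
```

Still only friction. I'll push on in small steps.

>>> step_arm:
  steps: [-0.0181,-0.0084,0,0,0,0,-0.0363,-0.0168,0,0,0,0,-0.0544,-0.0252,0,0,0,0]

```text
time: 6.93
tool_pos: [0.5489, -0.2146, 0.1199]
eef_rot: [[-0.364, 0.905, 0.22], [0.786, 0.425, -0.449], [-0.5, 0.01, -0.866]]
ft_force: [18.8, 13.1, -5.8]
finger_gap: -0.0
finger_force: 10.7
```

```bash
python3 lip.py
```

```text
6.9333 tcp [ 0.5489 -0.2146  0.1199] local [0.034  0.0028 0.1199] turn to0 [-0.0013  0.0028 -0.0013] F local [-3.9 22.6 -5.8] [-0.39  0.19  1.95 -0.56  0.67 -0.45] -3.316460417722238e-06
```

The force rose to 22 N at the end stop. I'll back off, rise and look.

>>> step_arm:
  steps: [0.045,0.021,0,0,0,0,0.09,0.042,0,0,0,0,0.09,0.042,0.2,0,0,0,0.06,0.15,0.4,0,0,0,0.03,0.3,0.5,0,0,0,0,0.45,0.6,0,0,0,0,0.6,0.7,0,0,0,0,0.6,0.7,0,0,0]

```text
time: 7.6
tool_pos: [0.5502, -0.0912, 0.2647]
eef_rot: [[-0.364, 0.904, 0.224], [0.784, 0.427, -0.45], [-0.502, 0.012, -0.865]]
ft_force: [1.1, 0.2, 0.5]
finger_gap: 0.0
finger_force: 0.0
```

```bash
python3 view.py; ls pics|grep ^v
```

```text
7.6 tcp [ 0.5502 -0.0912  0.2647] local [-0.0774  0.056   0.2647] turn to0 [-0.0009  0.0039 -0.0022] F local [0.3 1.1 0.5] [-0.14 -0.02  1.85 -0.5   1.06 -0.39] 1.6327333219741223e-05
wrist cover_lip 0.84 [149.  184.7 111.   54. ] on .132: [ 0.013  -0.0516  0.132 ]
wrist stop_top 0.56 [236.2  94.7  47.7  53.4] on .132: [-0.0896  0.0406  0.132 ]
scene cover_lip 0.61 [244.3 207.7  42.   38.8] on .132: [ 0.0419 -0.0797  0.132 ]
scene stop_top 0.64 [202.  181.9  18.6  17.1] on .132: [-0.0648  0.0047  0.132 ]
side cover_lip 0.77 [264.6 183.9  50.3  29.9] on .132: [ 0.0194 -0.0468  0.132 ]
v53.png
v80.png
v_scene.png
v_side.png
v_wrist.png
```

View pics/v80.png

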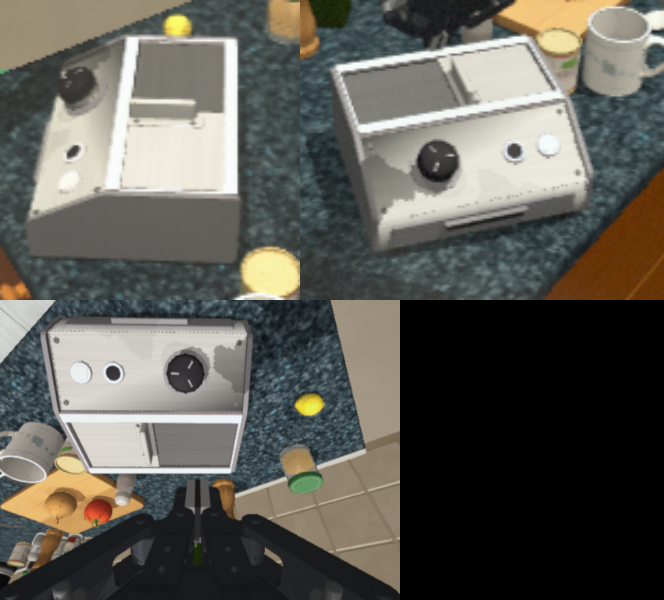

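The cover is fully home: the plate reaches the deck's right end and no lemon shows. The stop still sits low. Next I'll compute the grip approach.

```bash
cat > g.py <<'E'
from lip import *
CL=np.array([.541,-.0977,.1102]);mid=CL-.011*AX
o=np.array(ray('wrist',(236.5,94.5)));P,d=o;X=P+d*((mid-P)@AX/(d@AX))
print('mid pred',mid,'wrist',X,loc(mid),loc(X))
T=CL+.06*AX;print('shift',((T-s['tool_pos'])/.2).round(4),'turn',turn(stopR(-29)).round(4),'axis/.2 per 10mm',(-AX*.05).round(4), 'F',s['ft_force'])
E
python3 g.py
```

```text
8.05 tcp [ 0.5474 -0.096   0.2587] local [-0.0742  0.0515  0.2587] turn to0 [-0.0011  0.0012 -0.0005] F local [ 0.2  0.2 -0.4] [-0.15 -0.02  1.85 -0.5   1.05 -0.39] 0.0005611779386402479
mid pred [ 0.54331744 -0.10268793  0.10067372] wrist [ 0.53673097 -0.10442212  0.09997946] [-0.0699  0.0449  0.1007] [-0.0711  0.0382  0.1   ]
shift [-0.0953  0.1277 -0.4824] turn [-0.0353  0.074   0.1391] axis/.2 per 10mm [ 0.0105 -0.0227 -0.0433] F [ 0.26532235 -0.05748507 -0.39532111]
```

>>> step_arm:
  steps: [-0.0953,0.1277,-0.12,-0.0353,0.074,0.1391,-0.0953,0.1277,-0.25,-0.0353,0.074,0.1391,-0.0953,0.1277,-0.38,-0.0353,0.074,0.1391,-0.0953,0.1277,-0.4824,-0.0353,0.074,0.1391,-0.0953,0.1277,-0.4824,-0.0353,0.074,0.1391,-0.0953,0.1277,-0.4824,-0.0353,0.074,0.1391,-0.0953,0.1277,-0.4824,-0.0353,0.074,0.1391,-0.0953,0.1277,-0.4824,-0.0353,0.074,0.1391]
  gripper: 0.55
  force: 40

```text
time: 8.72
tool_pos: [0.5301, -0.07, 0.1652]
eef_rot: [[-0.756, 0.618, 0.215], [0.484, 0.749, -0.453], [-0.441, -0.238, -0.865]]
ft_force: [0.5, 0.5, -0.1]
finger_gap: 0.0662
finger_force: 0.0
```

```bash
cat > g2.py <<'E'
from lip import *
CL=np.array([.541,-.0977,.1102]);mid=CL-.006*AX
m=r.camera_model('wrist');i=r.get_image('wrist');cv2.imwrite('pics/g.png',i[:,:,::-1])
for q in r.outline_of('wrist','stop_top')[:2]:
    P,d=ray('wrist',q['bbox'][:2],m);X=P+d*((mid-P)@AX/(d@AX));print(q['p'],q['bbox'],'mid',loc(mid),'seen',loc(X))
s=r.get_state();print('crown in tool',(s['eef_rot'].T@(CL-s['tool_pos'])*1e3).round(1),'turn',turn(stopR(-29)).round(4),proj('wrist',CL,m))
E
python3 g2.py
```

```text
8.7167 tcp [ 0.5301 -0.07    0.1652] local [-0.1051  0.0468  0.1652] turn to0 [ 0.034  -0.0712 -0.1392] F local [-0.3  0.6 -0.1] [-0.1   0.07  1.97 -0.58  0.9  -0.71] 0.06623201088464058
0.86 [251.1, 194.9, 58.1, 63.4] mid [-0.0724  0.0449  0.105 ] seen [-0.0744  0.0438  0.1038]
crown in tool [ 2.3 -1.  62.4] turn [-0.0003  0.0017 -0.    ] [[250.94150984 201.00086482]]
```

View pics/g.png

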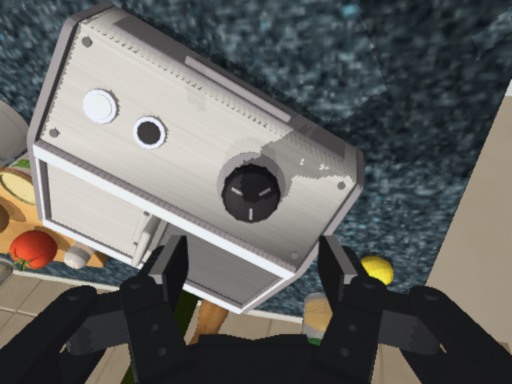

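The cap is at (251,195), centred between the open fingers and matching the prediction to about 2 mm. I'll advance to grasp depth.

>>> step_arm:
  steps: [0.02,-0.06,-0.137,0,0,0,0.0515,-0.129,-0.266,0,0,0,0.067,-0.163,-0.331,0,0,0,0.083,-0.197,-0.396,0,0,0,0.083,-0.197,-0.396,0,0,0]

```text
time: 9.23
tool_pos: [0.5447, -0.11, 0.0824]
eef_rot: [[-0.759, 0.617, 0.21], [0.484, 0.749, -0.452], [-0.436, -0.242, -0.867]]
ft_force: [-0.8, -0.1, 0.6]
finger_gap: 0.0662
finger_force: 0.0
```

```bash
sed -i 's/cr=np.array.*/cr=np.array([.541,-.0977,.1102])/' st.py; python3 st.py
```

```text
9.2333 [ 0.5447 -0.11    0.0824] crown in tool mm [ -3.4   0.2 -30.4] F tool [ 0.3 -0.7 -0.6] [-0.18  0.25  1.98 -0.67  0.72 -0.65] 0.06624639752918056 0.0
```

>>> step_arm:
  steps: [0.0035,0.001,0.012,0,0,0,0.0035,0.001,0.012,0,0,0,0.0035,0.001,0.012,0,0,0,0.0035,0.001,0.012,0,0,0,0.0035,0.001,0.012,0,0,0,0.0035,0.001,0.012,0,0,0]
  gripper: -1
  force: 40

```text
time: 9.73
tool_pos: [0.5464, -0.1091, 0.0888]
eef_rot: [[-0.758, 0.616, 0.214], [0.482, 0.75, -0.454], [-0.44, -0.241, -0.865]]
ft_force: [-6.5, -3.2, 7.0]
finger_gap: 0.0423
finger_force: 39.6
```

```bash
python3 st.py
```

```text
9.7333 [ 0.5464 -0.1091  0.0888] crown in tool mm [  0.2   0.1 -24.8] F tool [ 0.3 -8.1 -6. ] [-0.17  0.24  1.97 -0.67  0.73 -0.65] 0.04232917592187277 39.635265071410686
```

>>> step_arm:
  steps: [0,0,0,0.0713,-0.1512,-0.288,0,0,0,0.0713,-0.1512,-0.288,0,0,0,0.0713,-0.1512,-0.288,0,0,0,0.0713,-0.1512,-0.288,0,0,0,0.0713,-0.1512,-0.288,0,0,0,0.0713,-0.1512,-0.288,0,0,0,0.0713,-0.1512,-0.288,0,0,0,0.0713,-0.1512,-0.288,0,0,0,0.0713,-0.1512,-0.288,0,0,0,0.0713,-0.1512,-0.288]

```text
time: 10.57
tool_pos: [0.5451, -0.1098, 0.0887]
eef_rot: [[0.156, 0.964, 0.213], [0.889, -0.043, -0.455], [-0.43, 0.261, -0.864]]
ft_force: [-10.3, -3.6, 9.7]
finger_gap: 0.0423
finger_force: 39.9
```

```bash
python3 st.py; python3 -c "
from plan import *
s=r.get_state();print('moment tool',(s['eef_rot'].T@s['moment']).round(2),turn(stopR(30)))"
```

```text
10.5667 [ 0.5451 -0.1098  0.0887] crown in tool mm [  0.9   1.1 -25. ] F tool [-9.  -7.3 -8.9] [-0.17  0.23  1.98 -0.67  0.73  0.39] 0.042332531623878844 39.947458282113075
moment tool [ 1.34 -1.38 -0.07] [-0.0005259   0.00349394  0.00500666]
```

The arm turned 60° without slip, and about 9 N pushes the tool out, so the catch has freed. I'll follow the cap out 7 mm, then open.

>>> step_arm:
  steps: [-0.003,0.0065,0.0125,0,0,0,-0.0052,0.0113,0.0215,0,0,0,-0.0074,0.0159,0.0303,0,0,0,-0.0074,0.0159,0.0303,0,0,0]

```text
time: 10.9
tool_pos: [0.5437, -0.1067, 0.0948]
eef_rot: [[0.153, 0.965, 0.213], [0.889, -0.041, -0.455], [-0.431, 0.26, -0.864]]
ft_force: [-8.6, -5.4, 6.4]
finger_gap: 0.0423
finger_force: 39.9
```

>>> step_arm:
  steps: [0,0,0,0,0,0,0,0,0,0,0,0,0,0,0,0,0,0,0,0,0,0,0,0]
  gripper: 0.5

```text
time: 11.23
tool_pos: [0.5454, -0.1053, 0.0934]
eef_rot: [[0.153, 0.964, 0.217], [0.891, -0.039, -0.452], [-0.427, 0.263, -0.865]]
ft_force: [-0.4, 0.5, -0.2]
finger_gap: 0.0639
finger_force: 0.0
```

```bash
python3 st.py
```

```text
11.2333 [ 0.5454 -0.1053  0.0934] crown in tool mm [ -1.1  -0.2 -18.9] F tool [ 0.4 -0.5 -0.1] [-0.17  0.22  1.98 -0.66  0.73  0.39] 0.06389579214874924 0.0
```

Released. I'll withdraw along the axis and check how far out the stop is.

>>> step_arm:
  steps: [-0.03,0.065,0.125,0,0,0,-0.07,0.15,0.29,0,0,0,-0.105,0.227,0.433,0,0,0,-0.105,0.227,0.6,0,0,0,-0.105,0.227,0.7,0,0,0,-0.105,0.227,0.7,0,0,0,-0.105,0.227,0.7,0,0,0,-0.105,0.227,0.7,0,0,0]

```text
time: 11.9
tool_pos: [0.5232, -0.06, 0.2317]
eef_rot: [[0.152, 0.965, 0.214], [0.891, -0.04, -0.452], [-0.427, 0.26, -0.866]]
ft_force: [-0.2, -0.0, 1.1]
finger_gap: 0.0642
finger_force: 0.0
```

Run:
```python
from lip import *
c0=np.array([.541,-.0977,.1102])
for c in('scene','side','wrist'):
    m=r.camera_model(c);i=r.get_image(c);cv2.imwrite(f'pics/z_{c}.png',i[:,:,::-1])
    print(c,[(round(q['p'],2),np.round(q['bbox'],1)) for q in r.outline_of(c,'stop_top')[:1]],'pred latched',proj(c,c0-.011*AX,m)[0].round(1),'out',proj(c,c0-.003*AX,m)[0].round(1))
A=lambda f,y,x,h:cv2.resize(cv2.imread('pics/'+f)[y:y+h,x:x+h],(300,300),interpolation=cv2.INTER_CUBIC)
cv2.imwrite('pics/zz.png',np.vstack([np.hstack([A('v_side.png',165,190,130),A('z_side.png',165,190,130)]),np.hstack([A('z_scene.png',145,170,130),cv2.resize(cv2.imread('pics/z_wrist.png'),(300,300))])]))
```

```text
11.9 tcp [ 0.5232 -0.06    0.2317] local [-0.1171  0.0447  0.2317] turn to0 [-0.037   0.0787  0.148 ] F local [-0.1 -0.2  1.1] [-0.07 -0.03  1.92 -0.53  1.04  0.25] 0.06416456667689276
scene [(0.57, array([203.1, 179.9,  18.3,  17.7]))] pred latched [203.1 180.7] out [201.3 178.6]
side [(0.5, array([242.6, 224.3,  17. ,  17.7]))] pred latched [238.8 224.1] out [239.3 223. ]
wrist [(0.81, array([237.1, 157.8,  48.8,  55.2]))] pred latched [239.3 156.6] out [238.9 158.3]
```

View pics/zz.png

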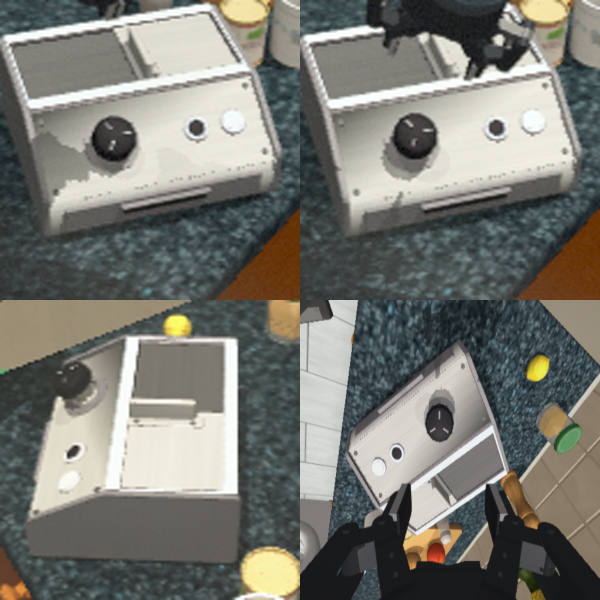

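The stop's collar shows more than it did when latched, the cover is home, and the gripper is clear. One numeric check compares the cap's position when first out, when latched and now.

```bash
python3 - <<'E'
import cv2,numpy as np
for f,(x,y) in {'scene':(203,181),'side':(240,224)}.items():
  for n in ({'scene':'a','side':'b'}[f],'v_'+f,'z_'+f):
    g=cv2.imread(f'pics/{n}.png',0)[y-16:y+17,x-16:x+17]
    k=cv2.connectedComponentsWithStats((g<75).astype('uint8'));i=1+np.argmax(k[2][1:,4]);print(f,n,k[2][i],(k[3][i]+[x-16,y-16]).round(2))
E
python3 st.py
```

```text
scene a [  0   0  23  30 403] [196.16 178.24]
scene v_scene [  0   0  24  30 427] [196.91 178.86]
scene z_scene [  0   1  22  32 394] [195.34 179.85]
side b [  6   6  19  20 263] [239.14 224.12]
side v_side [  6   8  19  19 262] [238.71 225.23]
side z_side [  6   6  19  20 262] [239.09 224.13]
12.2 [ 0.5232 -0.0603  0.2314] crown in tool mm [ 21.2 -12.7 125.6] F tool [ 0.7 -0.2 -0.2] [-0.08 -0.03  1.92 -0.53  1.04  0.25] 0.06432005957781976 0.0
```

```bash
python3 -c "
from bench import r
print(r.job_done())"
```

```text
the job is handed in; nothing more can be done
None
```

I pressed the stop in until it latched, slid the cover fully home, then turned the stop clockwise until it sprang right out; the gripper is clear, nothing else was touched, and the job was handed in at about 12 s of the 54 s.

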